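# Shut off the parts cleaner's heater and open the degreaser's safety cap

## Robot

A 6-joint arm with a two-finger parallel gripper is mounted at the origin on the work surface. World frame = base frame: x ahead of the robot, y to its left, z up, the work surface at z = 0. Lengths are in m, angles in rad, forces in N, time in s.
With the tool pointing down it reaches from about 0.325 to 0.85 m from the base axis. Payload 15.5 kg.
Tool frame: the origin (TCP) lies midway between the tips of the shut fingers; the grasp point (between the pads) lies 19 mm behind it; z points along the fingers, y is the direction in which the jaws open and shut (so a half turn about z gives the same grasp; the last joint's range is limited). The gripper opens to 91 mm and grips with 3 to 60 N. Pads are 32 mm wide; open, the fingers measure 118 mm over their backs; the gripper's body (76 mm by 178 mm) begins 60 mm behind the grasp point.
Start: joints at [-1.292, 0.494, 1.345, -0, 1.302, -0.096], TCP at [0.229, -0.582, 0.214] pointing down, gripper open.
Joint ranges: [-2.91, 2.91], [-0.82, 2.16], [0.22, 2.67], [-1.22, 4.37], [0.12, 2.79], [-3.08, 3.08]. Speed limits (rad/s): [1.89, 1.89, 2.57, 3.01, 3.01, 3.01].

## Interface

Orientations are given as a 3x3 rotation matrix whose columns are the frame's x, y, z axes.
In Python, from cell import bot gives the robot as it stands. The module is installed in compiled form; this text tells all that it offers.
- The arm moves only by the shell command python3 -m creep 'ROWS' [FORCE]. ROWS is JSON, one flat list of numbers, 7 for each row, row after row: the shift along the tool's x, y, z normalised to -1 to 1, where 1 is 500 mm, then the turn, a rotation vector about the tool's x, y, z normalised to -1 to 1, where 1 is 30 degrees, then the opening, from 0 (shut) to 1 (fully open). A call has exactly 8 rows; each row is the pose to reach, as a shift and turn from the pose commanded when the call began, along the tool's axes at that moment; what a row does not reach only later rows make up. A row lasts 1/12 s, in which the tool goes at most 41.7 mm and 7.16 degrees, less where a joint would pass 70% of its speed; a pose out of reach is approached as far as the arm can. A call with a number of a shift or a turn outside -1 to 1 is refused whole. A call with a gripper value outside its range is refused whole. The fingers move at their own pace and stop on an object; FORCE is the grip in N (left out, the last holds). Time passes only in rows, so rows that repeat a pose let the fingers close, or fill a call up. It gives the time, the measured TCP pose, the force and the opening at its end, in the units of the state.
- bot.read_state(): the state, without advancing time (a new reading comes with each control period).
- bot.camera(name): name is "side" or "top" or "wrist"; returns the picture (420x560x3 uint8, red, green, blue); there is no depth.
- bot.camera_model(name): a dict with "fx", "fy", "cx", "cy" (pixels), "eye" and "orientation" of the camera in the world; the wrist camera has in their place "mount" (4x4, takes a point from camera to tool coordinates, whose origin is the TCP and whose axes are the flange's). Camera axes: x right, y up, looking along -z (the intrinsics and any distortion apply to the point x, -y, -z); pixel columns grow to the right and rows downward; lengths in m; the calibration is good to about 2 mm. The wrist camera is an equidistant fisheye: a pixel r from the principal point sees the ray r / f radians off the axis. A picture is of the moment at which its call begins: read the wrist's pose just before it. camera_model takes no time and is no camera call.
- bot.job_done(): hands the job in, once; it reports no verdict.
Trained networks look in the newest picture that a camera, given by its name, has taken for a name from the list of things; names that differ only in an ending like _2 or _b are one class to them, and where a whole thing is asked for, a point or a joint stands for the part that bears it (a point fixed in the world has none). Each returns a list of dicts, best first, with "conf" (0 to 1); they miss things now and then, are a little off and sometimes report something else, mostly with a low value. They report only what shows in the picture. A call takes as long as a camera call. They do not tell look-alikes from the thing itself.
- bot.find_in(camera, thing): "position" ([column, row] in pixels, amid what is visible of it).
- bot.outline_of(camera, thing): "mask" (420x560 bool, what is visible of it) and "position" ([column, row] in pixels, amid what is visible of it).
- bot.pinpoint(camera, thing): "position" ([column, row] in pixels: a listed point, or the origin of a listed thing).
The state is a dict: "t": time; "qpos": joint angles; "joint_velocities": joint speeds; "effort": joint torques, N m; "ee_pos": TCP position; "tcp_rot": TCP orientation; "force": force on the tool from outside, world axes, zero at the start; "torque": the same for the moment, N m; "opening": finger opening in m.
Only numpy, scipy, OpenCV 4.12 (cv2) and the standard library are available. Lean on these libraries where they do the work, as an engineer would, in place of code of your own. Each camera call takes 0.05 s, during which the arm holds its last target. There are 200 camera calls.

## Task

The parts cleaner is to be topped up with degreaser: first turn its heater knob anticlockwise all the way to the off stop. Then open the square degreaser bottle in the rack: press its safety cap down, twist it anticlockwise while it is down, and lift it off. Finish while still holding the cap level, a few centimetres straight above the open neck so that drips fall back in, with the bottle still standing in its place in the rack and everything else left where it was.

Things in the scene. Friction and masses are not known exactly. Their poses are not given: they have to be found in the camera images.
- knob_grip (a point): grip point of the heater knob, on its vertical axis, 24 mm above the deck it stands on. Knob: flat dark skirt 48 mm across, 8 mm high, and on it an upright grip bar 42 mm long, 13 mm thick, its top 8 mm above this point. Own x axis: along the bar to the end with the white pointer line; z up.
- heat_knob (a joint): angle of the heater knob, rad: 0 at the off stop (fully anticlockwise seen from above), growing clockwise to 4.71 at full heat. Stays where it is left (friction about 0.06 N m). Starts between 0.7 and 2.6, so it may need more than one grasp.
- cleaner: fixed steel ultrasonic parts cleaner, 250 (x) x 390 (y) mm, origin at the centre of its underside. Its right-hand (-y) end is the dark control deck, 143 mm above the bench, with the one knob at the robot's side of it; the tank lid beside it is 10 mm higher, begins 100 mm from the knob's axis, and has a handle up to 185 mm above the bench.
- cap_center (a point): centre of the degreaser bottle's safety cap, half-way up it, on its axis; z up. The cap is dark grey, round, ribbed, flat-topped, 54 mm across, 35 mm tall (top 17.5 mm above this point, open lower edge 17.5 mm below). Its yaw does not matter. The bottle's shoulder is 22 mm below its lower edge, with only the narrow neck between.
- cap: the same cap (origin at the centre of its lower edge), 40 g. A spring and lugs lock it: push it down 5 to 7 mm (6 N starts it, 13 N at 4.5 mm, bottoms at 8 mm with 18 N), and while it is down turn it anticlockwise seen from above by 50 to 80 degrees (65 is right; a stop comes at about 85); then it lifts straight off.
- bottle: white square bottle of degreaser, 70 x 70 mm, full, about 0.6 kg; origin at the centre of its underside, z up; shoulder at 120 mm, rim of its neck at 162 mm; 177 mm tall with the cap. It stands loosely (1.5 mm play) in one of the rack's three square windows, which keeps it from turning; its faces are parallel to the rack's.
- bottle_mouth (a point): centre of the rim of the bottle's neck, 162 mm above the bottle's underside; the neck is 36 mm across with small lugs out to 45 mm.
- rack: fixed steel bottle rack, 112 (x) x 300 (y) mm; origin at the centre of its underside, floor 8 mm thick. A locating plate 45 to 55 mm above the bench has three square windows in a row along the rack's y axis, 92 mm apart. Which window holds the square bottle varies.
- oil_can: round metal can with a small spout, 66 mm across, 126 mm tall, in another rack window
- grease_jar: low round jar with a wide flat metal lid, 69 mm across, 88 mm tall, in another rack window
- jug: clear measuring jug with a side handle, 84 mm across, 110 mm tall
- brush: cleaning brush, 200 mm long, lying on the bench in front of the cleaner (origin at its middle)
- block_a: steel linear-guide carriage, 68 x 46 x 32 mm
- block_b: steel linear-guide carriage, 68 x 46 x 32 mm
Mind the look-alikes: they are no part of the job. What is shaped like the bottle but red is not meant.

How it is judged:
On the way, in this order (a step that is already met when the one before it is completed fails the run):
1. the heater knob is at its off stop (value of joint heat_knob below 0.08 rad), for 0.2 s.
2. the cap is pressed down on the bottle, knob still off (z of cap_center in the frame of bottle below 0.1565 m and value of joint heat_knob below 0.08 rad), for 0.05 s.
3. the cap is off the neck, held by the gripper (z of cap_center in the frame of bottle above 0.184 m and contact force between cap and the fingers above 0.5 N), for 0.2 s.
At the end, for the whole second after the job is handed in: The heater knob is within 0.08 rad of its off stop; the cap is held still in the gripper, level within 15 degrees, its lower edge 10 to 140 mm above the neck's rim and its axis within 25 mm of the neck's, not touching the bottle; the bottle stands upright on the rack floor (within 5 mm) (value of joint heat_knob below 0.08 rad and z of cap_center in the frame of bottle_mouth between 0.0275 and 0.1575 m and horizontal distance between cap_center and bottle_mouth below 0.025 m and angle between cap_center's own z axis and vertical below 0.26 rad and contact force between cap and the fingers above 0.5 N and contact force between cap and bottle below 0.05 N and linear speed of each of cap, bottle below 0.03 m/s and z of bottle in the frame of rack below 0.013 m and angle between bottle's own z axis and vertical below 0.1 rad); the arm keeps its last pose, push and grip.
It fails at once if the bottle is pulled up out of its place in the rack (more than 15 mm) or tipped (z of bottle in the frame of rack above 0.023 m or angle between bottle's own z axis and vertical above 0.25 rad).
It fails at once if something else on the bench is moved more than 30 mm (distance of any of oil_can, grease_jar, jug, brush, block_a, block_b from where it was at the start of the episode above 0.03 m).
It also fails if it takes over 72 s, if anything falls off the work surface, if the arm or the gripper's body presses on something with over 40 N, if the wrist force passes 120 N, or if a joint passes its speed limit or range.

## Working session

There is one attempt and no reset: what is moved stays moved. The work goes in short steps, Python scripts to look and compute and a shell command to move; the robot and the scene stay as the last step left them, time stands still between calls to the robot, and variables do not carry over. Pictures are saved under pics/ and viewed, on a budget of 10 in all, crops included, one or two more only if the job needs it, and the job is handed in when it is done.

```bash
mkdir -p pics; python3 - <<'E'
from cell import bot
import cv2,numpy as np
s=bot.read_state();print(s['t'],s['ee_pos'],np.round(s['tcp_rot'],3).tolist(),s['opening'])
ims=[]
for c in ['side','top']:
    im=bot.camera(c);cv2.imwrite(f'pics/{c}0.png',im[:,:,::-1]);m=bot.camera_model(c)
    print(c,{k:np.round(v,4).tolist() for k,v in m.items()})
    for th in ['knob_grip','cap_center','bottle_mouth','bottle','rack','cleaner','jug']:
        print(th,[(np.round(d['position'],1).tolist(),round(d['conf'],2)) for d in bot.pinpoint(c,th)][:3])
m=bot.camera_model('wrist');print({k:np.round(v,4).tolist() for k,v in m.items()})
E
```

```text
0.0 [ 0.22870685 -0.58125492  0.21333475] [[0.931, 0.366, -0.0], [0.366, -0.931, 0.001], [0.0, -0.001, -1.0]] 0.0911616534337925
side {'fx': 408.2022, 'fy': 408.2022, 'cx': 284.0831, 'cy': 210.2056, 'eye': [0.3247, 0.6878, 0.8987], 'orientation': [[-0.9595, 0.2035, -0.1951], [-0.2816, -0.6642, 0.6925], [0.0113, 0.7193, 0.6946]]}
knob_grip [([232.6, 280.3], 0.82), ([330.8, 148.8], 0.48)]
cap_center [([326.6, 148.9], 0.56)]
bottle_mouth [([391.2, 128.2], 0.95), ([331.3, 145.8], 0.86), ([291.1, 130.3], 0.85)]
bottle [([324.2, 184.6], 0.97), ([381.9, 168.9], 0.89), ([377.3, 195.3], 0.81)]
rack [([323.2, 208.3], 0.77), ([322.2, 202.1], 0.64)]
cleaner [([196.4, 358.8], 0.94)]
jug [([206.3, 230.7], 0.91)]
top {'fx': 428.2898, 'fy': 428.2898, 'cx': 277.5057, 'cy': 209.5245, 'eye': [0.409, -0.096, 1.519], 'orientation': [[-0.0151, 0.9954, -0.0946], [-0.9999, -0.0158, -0.0069], [-0.0084, 0.0945, 0.9955]]}
knob_grip [([186.7, 201.4], 0.75), ([361.1, 225.7], 0.52), ([265.8, 150.9], 0.41)]
cap_center [([356.9, 225.3], 0.62)]
bottle_mouth [([370.9, 281.8], 0.9), ([364.7, 227.3], 0.73), ([381.4, 179.8], 0.7)]
bottle [([361.3, 275.5], 0.92), ([354.3, 226.1], 0.77), ([406.7, 282.4], 0.75)]
rack [([330.3, 238.8], 0.66)]
cleaner [([162.2, 190.1], 0.86)]
jug [([267.3, 149.8], 0.68)]
{'fx': 325.1923, 'fy': 325.1923, 'cx': 281.9208, 'cy': 215.0546, 'mount': [[0.0013, 0.9642, 0.2652, 0.0755], [1.0, -0.0017, 0.001, 0.0008], [0.0014, 0.2652, -0.9642, -0.1703], [0.0, 0.0, 0.0, 1.0]]}
```

View pics/top0.png

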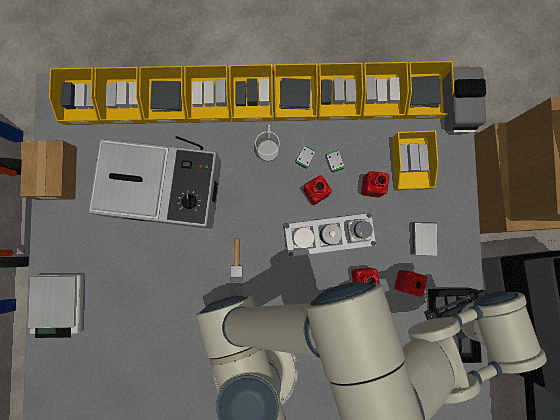

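View pics/side0.png

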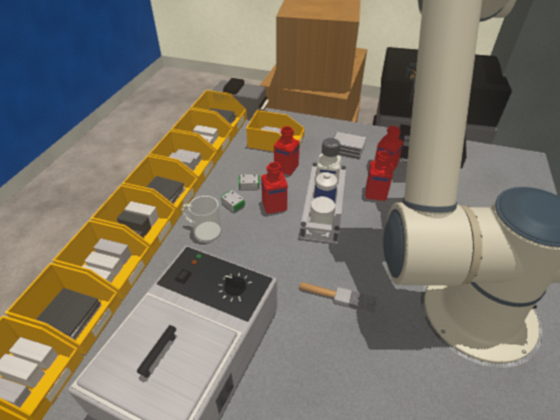

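The top view shows the knob at about (188,201) and the rack with the jar at (303,236), the can at (330,233) and the grey-capped white bottle at about (360,228). In the side view the cap is at (331,147) and the knob at (234,284). Red look-alikes stand around the rack.

```bash
cat > h.py <<'E'
from cell import bot
import numpy as np,cv2
def ray(cam,px,s=None):
    m=bot.camera_model(cam);v=np.array([px[0]-m['cx'],px[1]-m['cy']])
    if cam!='wrist':
        d=np.array([v[0]/m['fx'],-v[1]/m['fy'],-1]);return np.array(m['eye']),np.array(m['orientation'])@d
    r=np.hypot(*v)/m['fx'];u=v/(np.hypot(*v)+1e-9)
    d=np.array([np.sin(r)*u[0],-np.sin(r)*u[1],-np.cos(r)]);M=np.array(m['mount']);R=np.array(s['tcp_rot'])
    return np.array(s['ee_pos'])+R@M[:3,3],R@M[:3,:3]@d
def onz(cam,px,z,s=None):
    e,d=ray(cam,px,s);return e+d*(z-e[2])/d[2]
def proj(cam,p,s=None):
    m=bot.camera_model(cam)
    if cam!='wrist':
        c=np.array(m['orientation']).T@(np.array(p)-m['eye']);return [m['cx']+m['fx']*c[0]/-c[2],m['cy']-m['fy']*c[1]/-c[2]]
    M=np.array(m['mount']);R=np.array(s['tcp_rot'])
    c=M[:3,:3].T@(R.T@(np.array(p)-s['ee_pos'])-M[:3,3])
    r=np.hypot(c[0],c[1]);th=np.arctan2(r,-c[2])*m['fx'];return [m['cx']+th*c[0]/r,m['cy']-th*c[1]/r]
E
python3 - <<'E'
from h import *
im=cv2.imread('pics/top0.png');
a=cv2.resize(im[175:235,160:220],(400,400),interpolation=3);b=cv2.resize(im[200:260,280:380],(667,400),interpolation=3)
s=cv2.imread('pics/side0.png');c=cv2.resize(s[260:310,200:270],(400,286),interpolation=3);d=cv2.resize(s[130:240,290:360],(191,300),interpolation=3)
# montage within 800x600
o=np.zeros((600,800,3),np.uint8);o[:300,:300]=cv2.resize(a,(300,300));o[300:,:]=0
o[:300,300:800]=cv2.resize(b,(500,300));o[300:586,:400]=c;o[300:600,420:611]=d
cv2.imwrite('pics/m1.png',o)
for n,z,t,sd in [('knob',.167,(187.5,201),(232.6,280.3)),('cap',.1675,(358.5,226),(329,148.5))]:
    print(n,onz('top',t,z),onz('side',sd,z))
for px in [(303,236),(330,233),(360,229)]: print(px,onz('top',px,.09),onz('top',px,.12))
for px in [(289,249),(376,243),(286,222),(370,216)]: print(onz('top',px,.05))
E
```

```text
knob [0.56932505 0.19948    0.167     ] [0.57569514 0.20306502 0.167     ]
cap [ 0.48122863 -0.3411301   0.1675    ] [ 0.47509643 -0.34269082  0.1675    ]
(303, 236) [ 0.4549266 -0.1695633  0.09     ] [ 0.45396272 -0.16801847  0.12      ]
(330, 233) [ 0.46352039 -0.25964993  0.09      ] [ 0.4623761  -0.25621383  0.12      ]
(360, 229) [ 0.47529207 -0.35984784  0.09      ] [ 0.47390065 -0.35430819  0.12      ]
[ 0.41262443 -0.12292513  0.05      ]
[ 0.42852284 -0.42016564  0.05      ]
[ 0.50512948 -0.11425191  0.05      ]
[ 0.52125021 -0.40300384  0.05      ]
```

View pics/m1.png

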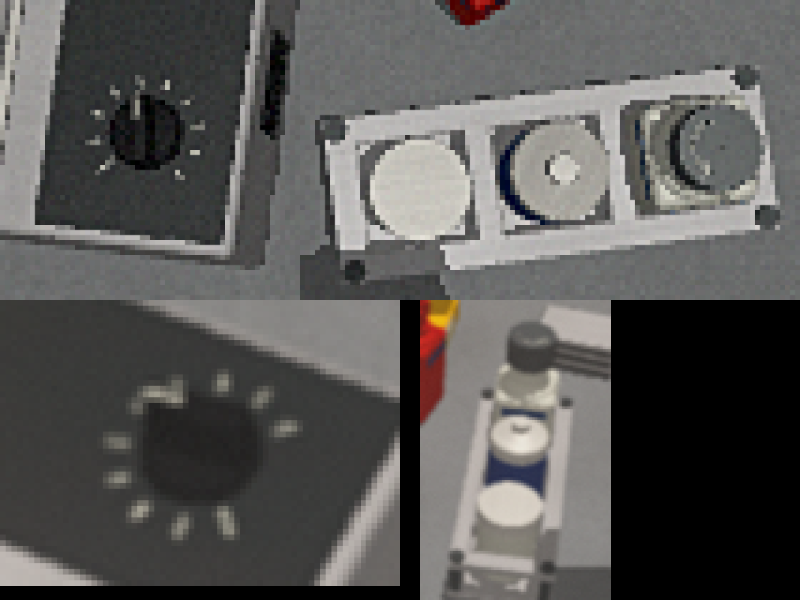

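```bash
python3 -m creep '[0.44,-0.44,-0.1,0,0,0,1, 0.44,-0.44,-0.1,0,0,0,1, 0.44,-0.44,-0.1,0,0,0,1, 0.44,-0.44,-0.1,0,0,0,1, 0.44,-0.44,-0.1,0,0,0,1, 0.44,-0.44,-0.1,0,0,0,1, 0.44,-0.44,-0.1,0,0,0,1, 0.44,-0.44,-0.1,0,0,0,1]' 30
cat >> h.py <<'E'
def togo(p,yaw=None):
    s=bot.read_state();R=np.array(s['tcp_rot']);d=R.T@(np.array(p)-s['ee_pos'])
    y0=np.degrees(np.arctan2(R[1,0],R[0,0]))
    print('t',round(s['t'],2),'pos',np.round(s['ee_pos'],4),'yaw',round(y0,2),'tilt',np.round(R[2],3),'q',np.round(s['qpos'],2),'F',np.round(s['force'],1),'Tz',round(s['torque'][2],2),'open',round(s['opening'],4))
    print('shift norm',np.round(d/.5,4),'dist',round(np.linalg.norm(d),4),'' if yaw is None else ('turn z norm',round(-(yaw-y0)/30,3)))
E
python3 -c "
from h import *;togo([.555,.197,.27],5)"
```

```text
t: 1.47
ee_pos: [0.3538, -0.293, 0.2647]
tcp_rot: [[0.93, 0.367, 0.001], [0.367, -0.93, 0.0], [0.001, 0.0, -1.0]]
force: [1.0, -1.3, 0.3]
opening: 0.091
t 1.47 pos [ 0.3538 -0.293   0.2647] yaw 21.53 tilt [ 0.001  0.    -1.   ] q [-0.82  0.2   1.66  0.    1.28  0.37] F [ 1.  -1.3  0.3] Tz -0.02 open 0.091
shift norm [ 0.7341 -0.7639 -0.0101] dist 0.5298 ('turn z norm', np.float64(0.551))
```

```bash
python3 -m creep '[0.42,-0.44,0,0,0,0,1, 0.42,-0.44,0,0,0,0,1, 0.42,-0.44,0,0,0,0,1, 0.42,-0.44,0,0,0,0,1, 0.42,-0.44,0,0,0,0,1, 0.42,-0.44,0,0,0,0,1, 0.42,-0.44,0,0,0,0,1, 0.42,-0.44,0,0,0,0,1]' >/dev/null
python3 -m creep '[0.31,-0.32,0,0,0,0.2,1, 0.31,-0.32,0,0,0,0.4,1, 0.31,-0.32,0,0,0,0.55,1, 0.31,-0.32,0,0,0,0.55,1, 0.31,-0.32,0,0,0,0.55,1, 0.31,-0.32,0,0,0,0.55,1, 0.31,-0.32,0,0,0,0.55,1, 0.31,-0.32,0,0,0,0.55,1]'  >/dev/null
python3 -c "
from h import *;togo([.57,.197,.27],5)
s=bot.read_state();im=bot.camera('wrist');cv2.imwrite('pics/w1.png',im[:,:,::-1])
for d in bot.pinpoint('wrist','knob_grip')[:2]: print(d,onz('wrist',d['position'],.167,s))
print(proj('wrist',[.57,.197,.167],s))
"
```

```text
t 2.8 pos [0.5535 0.1918 0.2635] yaw 5.09 tilt [-0.001  0.    -1.   ] q [ 0.23  0.39  1.37 -0.    1.37  1.71] F [-0.5 -0.2 -0.6] Tz -0.02 open 0.0911
shift norm [ 0.0338 -0.0074 -0.013 ] dist 0.0185 ('turn z norm', np.float64(0.003))
{'position': [529.5, 260.5], 'conf': 0.6} [ 0.52789947 -0.09130288  0.167     ]
{'position': [272.4, 193.8], 'conf': 0.56} [0.57330725 0.20128285 0.167     ]
[np.float64(277.15192336734583), np.float64(198.0852289499846)]
```

View pics/w1.png

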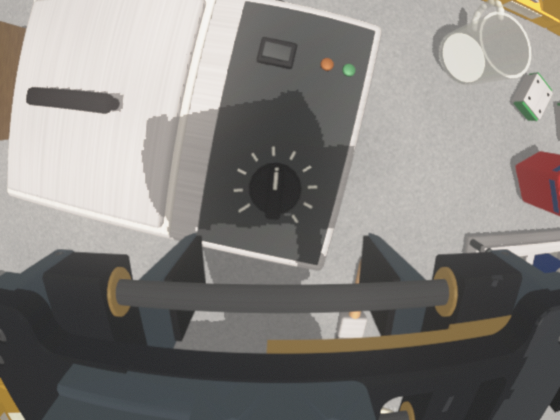

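The wrist view shows the knob skirt centred at about (275,188), with the white pointer from (275,168) to (275,185), so the bar lies nearly along tool x. I'll take one zoom to get centre and yaw.

```bash
python3 -c "
import cv2
im=cv2.imread('pics/w1.png')[135:235,225:325]
cv2.imwrite('pics/w1c.png',cv2.convertScaleAbs(cv2.resize(im,(600,600),interpolation=cv2.INTER_CUBIC),alpha=2))"
```

```text
(no output)
```

View pics/w1c.png

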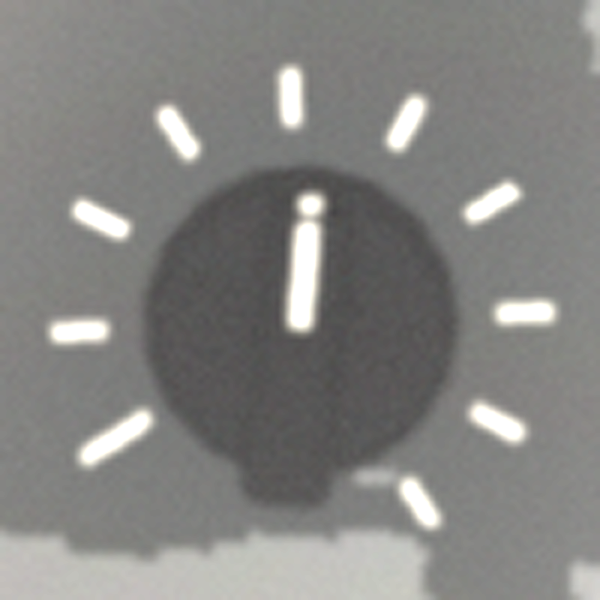

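```bash
python3 -c "
from h import *
s=bot.read_state()
f=lambda x,y,z: onz('wrist',(225+x/6-.5,135+y/6-.5),z,s)[:2]
T=np.array([f(x,y,.143) for x,y in [(115,437),(80,330),(100,220),(178,132),(291,97),(407,123),(493,202),(525,313),(497,422),(420,503)]])
A=np.c_[2*T[1:],np.ones(9)];c=np.linalg.lstsq(A,(T[1:]**2).sum(1),rcond=None)[0][:2];print('centre',c,np.linalg.norm(T-c,axis=1))
print('ticks',np.degrees(np.arctan2(*(T-c).T[::-1])))
a,b=f(300,325,.175),f(310,200,.175);print('ptr',a,b,np.degrees(np.arctan2(*(b-a)[::-1])),np.degrees(np.arctan2(*(b-c)[::-1])))
print('bar bottom',f(285,500,.153))
print('skirt',f(146,318,.151),f(457,318,.151),f(302,165,.151))
"
```

```text
centre [0.57363027 0.19828673] [0.0341845  0.03387936 0.03410023 0.03411251 0.03394979 0.03395303
 0.03408721 0.03398969 0.03393248 0.03411742]
ticks [ 127.27253341   97.35068443   67.89387049   37.52005046    7.41050253
  -22.79922748  -52.74712661  -82.92986673 -112.81782329 -142.58017799]
ptr [0.57902556 0.19818368] [0.59610119 0.19827508] 0.3066686551832074 -0.02970986252913079
bar bottom [0.54803917 0.1983965 ]
skirt [0.57354368 0.2211772 ] [0.57753377 0.17538152] [0.59810832 0.20006138]
```

```bash
python3 -c "
from h import *;togo([.574,.198,.156],0.3)"
```

```text
t 2.9 pos [0.5532 0.1902 0.2638] yaw 4.96 tilt [-0.  0. -1.] q [ 0.23  0.39  1.38 -0.    1.37  1.71] F [ 0.2 -0.8 -0.3] Tz -0.01 open 0.091
shift norm [ 0.0429 -0.012   0.2156] dist 0.1101 ('turn z norm', np.float64(0.155))
```

```bash
python3 -m creep '[0.043,-0.012,0,0,0,0.155,1, 0.043,-0.012,0,0,0,0.155,1, 0.043,-0.012,0.08,0,0,0.155,1, 0.043,-0.012,0.15,0,0,0.155,1, 0.043,-0.012,0.19,0,0,0.155,1, 0.043,-0.012,0.2156,0,0,0.155,1, 0.043,-0.012,0.2156,0,0,0.155,1, 0.043,-0.012,0.2156,0,0,0.155,1]'
python3 -c "
from h import *;togo([.574,.198,.156],0.3)"
```

```text
t: 3.57
ee_pos: [0.5741, 0.1977, 0.1563]
tcp_rot: [[1.0, 0.005, -0.001], [0.005, -1.0, -0.0], [-0.001, 0.0, -1.0]]
force: [0.3, -0.6, -0.8]
opening: 0.0913
t 3.57 pos [0.5741 0.1977 0.1563] yaw 0.29 tilt [-0.001  0.    -1.   ] q [ 0.23  0.53  1.46 -0.    1.16  1.8 ] F [ 0.3 -0.6 -0.8] Tz 0.05 open 0.0913
shift norm [-0.0002 -0.0005  0.0006] dist 0.0004 ('turn z norm', np.float64(-0.0))
```

```bash
python3 -m creep '[0,0,0,0,0,0,0, 0,0,0,0,0,0,0, 0,0,0,0,0,0,0, 0,0,0,0,0,0,0, 0,0,0,0,0,0,0, 0,0,0,0,0,0,0, 0,0,0,0,0,0,0, 0,0,0,0,0,0,0]' 25
python3 -c "
from h import *;togo([.574,.198,.156],129)"
```

```text
t: 4.23
ee_pos: [0.5744, 0.1988, 0.1561]
tcp_rot: [[1.0, 0.006, -0.0], [0.006, -1.0, -0.0], [-0.0, 0.0, -1.0]]
force: [-0.8, -0.0, 0.1]
opening: 0.0405
t 4.23 pos [0.5744 0.1988 0.1561] yaw 0.33 tilt [-0.  0. -1.] q [ 0.23  0.53  1.46 -0.    1.15  1.8 ] F [-0.8 -0.   0.1] Tz 0.01 open 0.0405
shift norm [-0.0009  0.0015  0.0003] dist 0.0009 ('turn z norm', np.float64(-4.289))
```

```bash
python3 -m creep '[0,0,0,0,0,0,0, 0,0,0,0,0,0,0, 0,0,0,0,0,0,0, 0,0,0,0,0,0,0, 0,0,0,0,0,0,0, 0,0,0,0,0,0,0, 0,0,0,0,0,0,0, 0,0,0,0,0,0,0]'
python3 -c "
from h import *;togo([.574,.198,.156],129)"
```

```text
t: 4.9
ee_pos: [0.5744, 0.1999, 0.1562]
tcp_rot: [[1.0, 0.006, 0.0], [0.006, -1.0, 0.002], [0.0, -0.002, -1.0]]
force: [0.0, 9.9, -0.2]
opening: 0.0127
t 4.9 pos [0.5744 0.1999 0.1562] yaw 0.33 tilt [ 0.    -0.002 -1.   ] q [0.24 0.53 1.46 0.   1.15 1.8 ] F [ 0.   9.9 -0.2] Tz -0.04 open 0.0127
shift norm [-0.0008  0.0038  0.0003] dist 0.002 ('turn z norm', np.float64(-4.289))
```

```bash
python3 -m creep '[0,-0.005,0,0,0,0,0, 0,-0.005,0,0,0,-0.2,0, 0,-0.005,0,0,0,-0.4,0, 0,-0.005,0,0,0,-0.6,0, 0,-0.005,0,0,0,-0.8,0, 0,-0.005,0,0,0,-1,0, 0,-0.005,0,0,0,-1,0, 0,-0.005,0,0,0,-1,0]'
python3 -c "
from h import *;togo([.574,.2,.156],129)"
```

```text
t: 5.57
ee_pos: [0.5743, 0.2009, 0.1562]
tcp_rot: [[0.865, 0.502, -0.0], [0.502, -0.865, -0.001], [-0.001, 0.0, -1.0]]
force: [-2.2, -4.7, 3.8]
opening: 0.0132
t 5.57 pos [0.5743 0.2009 0.1562] yaw 30.14 tilt [-0.001  0.    -1.   ] q [ 0.24  0.53  1.46 -0.    1.16  1.28] F [-2.2 -4.7  3.8] Tz 0.07 open 0.0132
shift norm [-0.0014  0.0012  0.0004] dist 0.0009 ('turn z norm', np.float64(-3.295))
```

```bash
for i in 1; do python3 -m creep '[0,0,0,0,0,-0.2,0, 0,0,0,0,0,-0.4,0, 0,0,0,0,0,-0.6,0, 0,0,0,0,0,-0.8,0, 0,0,0,0,0,-1,0, 0,0,0,0,0,-1,0, 0,0,0,0,0,-1,0, 0,0,0,0,0,-1,0]'; done
python3 -m creep '[0,0,0,0,0,-0.2,0, 0,0,0,0,0,-0.4,0, 0,0,0,0,0,-0.6,0, 0,0,0,0,0,-0.8,0, 0,0,0,0,0,-1,0, 0,0,0,0,0,-1,0, 0,0,0,0,0,-1,0, 0,0,0,0,0,-1,0]'
python3 -c "
from h import *;togo([.574,.2,.156],129)"
```

```text
t: 6.23
ee_pos: [0.5738, 0.2013, 0.1562]
tcp_rot: [[0.499, 0.867, -0.001], [0.867, -0.499, -0.0], [-0.001, -0.001, -1.0]]
force: [-4.5, -1.6, 5.1]
opening: 0.0129
t: 6.9
ee_pos: [0.5732, 0.2015, 0.1561]
tcp_rot: [[-0.001, 1.0, -0.002], [1.0, 0.001, 0.0], [0.0, -0.002, -1.0]]
force: [-8.7, -0.6, 8.5]
opening: 0.0129
t 6.9 pos [0.5732 0.2015 0.1561] yaw 90.09 tilt [ 0.    -0.002 -1.   ] q [0.24 0.53 1.46 0.   1.16 0.24] F [-8.7 -0.6  8.5] Tz -0.01 open 0.0129
shift norm [-0.0029  0.0016  0.0003] dist 0.0017 ('turn z norm', np.float64(-1.297))
```

```bash
python3 -m creep '[0,-0.003,0,0,0,-0.2,0, 0,-0.003,0,0,0,-0.4,0, 0,-0.003,0,0,0,-0.6,0, 0,-0.003,0,0,0,-0.8,0, 0,-0.003,0,0,0,-1,0, 0,-0.003,0,0,0,-1,0, 0,-0.003,0,0,0,-1,0, 0,-0.003,0,0,0,-1,0]'
python3 -c "
from h import *;togo([.574,.2,.156],129)"
python3 -m creep '[0,0,0,0,0,-0.1,0, 0,0,0,0,0,-0.2,0, 0,0,0,0,0,-0.25,0, 0,0,0,0,0,-0.3,0, 0,0,0,0,0,-0.35,0, 0,0,0,0,0,-0.35,0, 0,0,0,0,0,-0.35,0, 0,0,0,0,0,-0.35,0]'
python3 -c "
from h import *;togo([.574,.2,.156],129)"
```

```text
t: 7.57
ee_pos: [0.5725, 0.2013, 0.1562]
tcp_rot: [[-0.501, 0.866, -0.001], [0.866, 0.501, 0.0], [0.0, -0.001, -1.0]]
force: [-4.9, -1.1, 5.1]
opening: 0.0125
t 7.57 pos [0.5725 0.2013 0.1562] yaw 120.05 tilt [ 0.    -0.001 -1.   ] q [ 0.24  0.53  1.46  0.    1.15 -0.28] F [-4.9 -1.1  5.1] Tz 0.07 open 0.0125
shift norm [-0.0038  0.0013  0.0004] dist 0.002 ('turn z norm', np.float64(-0.298))
t: 8.23
ee_pos: [0.5723, 0.2013, 0.1561]
tcp_rot: [[-0.649, 0.76, -0.001], [0.76, 0.649, 0.0], [0.001, -0.001, -1.0]]
force: [-5.5, -1.4, 5.2]
opening: 0.0142
t 8.23 pos [0.5723 0.2013 0.1561] yaw 130.49 tilt [ 0.001 -0.001 -1.   ] q [ 0.24  0.53  1.46  0.    1.15 -0.47] F [-5.5 -1.4  5.2] Tz -0.97 open 0.0142
shift norm [-0.0042  0.0009  0.0003] dist 0.0021 ('turn z norm', np.float64(0.05))
```

```bash
python3 -m creep '[0,0,0,0,0,0,1, 0,0,0,0,0,0,1, 0,0,0,0,0,0,1, 0,0,0,0,0,0,1, 0,0,0,0,0,0,1, 0,0,-0.08,0,0,0,1, 0,0,-0.16,0,0,0,1, 0,0,-0.22,0,0,0,1]'
python3 -c "
from h import *;s=bot.read_state()
im=bot.camera('wrist');p=[int(v) for v in proj('wrist',[.574,.2,.165],s)];print(p)
c=im[max(0,p[1]-60):p[1]+60,max(0,p[0]-60):p[0]+60,::-1]
cv2.imwrite('pics/w2c.png',cv2.convertScaleAbs(cv2.resize(c,(500,500),interpolation=2),alpha=2))
togo([.46,-.35,.28],None)"
```

```text
t: 8.9
ee_pos: [0.5733, 0.2013, 0.2688]
tcp_rot: [[-0.653, 0.757, 0.001], [0.757, 0.653, 0.0], [-0.001, 0.001, -1.0]]
force: [1.2, 0.1, 0.6]
opening: 0.0644
[280, 215]
t 8.95 pos [0.5754 0.2019 0.2746] yaw 130.79 tilt [-0.004  0.008 -1.   ] q [ 0.24  0.42  1.31  0.    1.41 -0.47] F [ 0.9 -0.3  7.4] Tz -0.04 open 0.0681
shift norm [-0.6848 -0.8959 -0.0155] dist 0.5639
```

View pics/w2c.png

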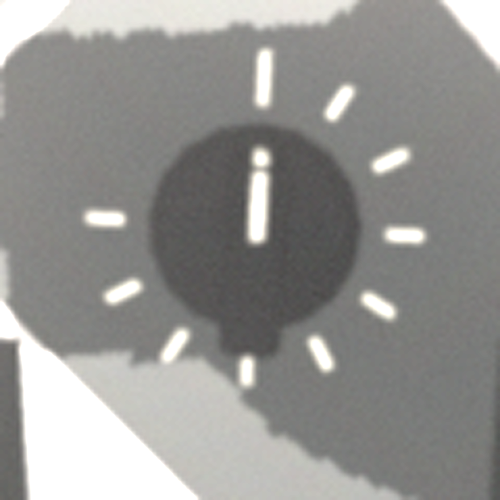

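The pointer now lines up with the long off tick, so the knob is at its off stop. Next I go to the bottle.

```bash
python3 -m creep '[-0.37,-0.48,-0.02,0,0,0,1, -0.37,-0.48,-0.02,0,0,0,1, -0.37,-0.48,-0.02,0,0,0,1, -0.37,-0.48,-0.02,0,0,0,1, -0.37,-0.48,-0.02,0,0,0,1, -0.37,-0.48,-0.02,0,0,0,1, -0.37,-0.48,-0.02,0,0,0,1, -0.37,-0.48,-0.02,0,0,0,1]' >/dev/null
python3 -m creep '[-0.31,-0.41,0,0,0,0.2,1, -0.31,-0.41,0,0,0,0.4,1, -0.31,-0.41,0,0,0,0.6,1, -0.31,-0.41,0,0,0,0.8,1, -0.31,-0.41,0,0,0,1,1, -0.31,-0.41,0,0,0,1,1, -0.31,-0.41,0,0,0,1,1, -0.31,-0.41,0,0,0,1,1]' >/dev/null
python3 -c "
from h import *;togo([.46,-.35,.28],100)
print(onz('top',(364.6,229.4),.183))
s=bot.read_state();im=bot.camera('wrist');cv2.imwrite('pics/w3.png',im[:,:,::-1])
for d in bot.pinpoint('wrist','cap_center')[:3]: print(d,onz('wrist',d['position'],.1675,s))
for d in bot.outline_of('wrist','cap')[:3]:
  y,x=np.where(d['mask']);print(d['conf'],d['position'],x.min(),x.max(),y.min(),y.max())
"
```

```text
t 10.28 pos [ 0.4577 -0.3495  0.2757] yaw 100.62 tilt [-0. -0. -1.] q [-0.76  0.37  1.38 -0.    1.39 -0.94] F [-0.3  0.2 -0.8] Tz 0.03 open 0.0911
shift norm [-0.0018  0.0043 -0.0087] dist 0.0049 ('turn z norm', np.float64(0.021))
[ 0.46951113 -0.3569353   0.183     ]
{'position': [296.9, 222.2], 'conf': 0.56} [ 0.47330177 -0.3554005   0.1675    ]
0.86 [295.2, 222.2] 265 329 189 255
```

View pics/w3.png

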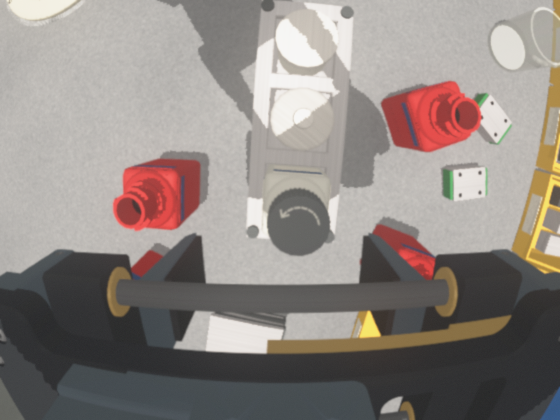

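```bash
python3 -c "
from h import *;s=bot.read_state()
for px in [(299,215),(297,222)]: print(onz('wrist',px,.185,s),onz('wrist',px,.1675,s))
c=np.array([.4715,-.355])
# predicted silhouette bbox of cap for candidates
a=np.linspace(0,6.28,73)
def bb(c):
  P=np.array([proj('wrist',[c[0]+.027*np.cos(t),c[1]+.027*np.sin(t),z],s) for t in a for z in(.150,.185)]);return np.r_[P.min(0),P.max(0)]
from scipy.optimize import least_squares
r=least_squares(lambda c:bb(c)-[264.5,188.5,329.5,255.5],c);print(r.x,r.fun)
print([onz('wrist',px,.1,s) for px in [(402,255),(376,228)]])
togo([*r.x,.1485],100)
"
```

```text
[ 0.47292811 -0.3403698   0.185     ] [ 0.47477493 -0.34488351  0.1675    ]
[ 0.47251635 -0.34664791  0.185     ] [ 0.4743356  -0.35158205  0.1675    ]
[ 0.47347442 -0.35070342] [ 0.5863395  -0.90374592 -0.59104397  0.86752427]
[array([ 0.6150647 , -0.38754256,  0.1       ]), array([ 0.57249296, -0.36059368,  0.1       ])]
t 10.43 pos [ 0.4587 -0.3459  0.276 ] yaw 100.85 tilt [ 0.001 -0.    -1.   ] q [-0.75  0.37  1.38  0.    1.39 -0.94] F [-0.2 -0.5 -0.1] Tz 0.0 open 0.0911
shift norm [-0.0151  0.0273  0.255 ] dist 0.1284 ('turn z norm', np.float64(0.028))
```

```bash
cat > capfit.py <<'E'
from h import *
from scipy.optimize import least_squares
s=bot.read_state();bot.camera('wrist');d=bot.outline_of('wrist','cap')[0];y,x=np.where(d['mask'])
t=[x.min()-.5,y.min()-.5,x.max()+.5,y.max()+.5];a=np.linspace(0,6.28,73)
def bb(c):
  P=np.array([proj('wrist',[c[0]+.027*np.cos(u),c[1]+.027*np.sin(u),z],s) for u in a for z in(.150,.185)]);return np.r_[P.min(0),P.max(0)]
r=least_squares(lambda c:bb(c)-t,[.4725,-.354]);print(d['conf'],r.x,r.fun)
togo([*r.x,.1485],100)
E
python3 capfit.py
```

```text
0.81 [ 0.47279725 -0.35373669] [ 0.17223201 -0.88964406 -0.17006087  0.88284464]
t 10.53 pos [ 0.4589 -0.3456  0.2762] yaw 100.91 tilt [ 0.  0. -1.] q [-0.75  0.37  1.38  0.    1.39 -0.94] F [-0.2  0.5  1. ] Tz -0.04 open 0.0912
shift norm [-0.0212  0.0242  0.2554] dist 0.1287 ('turn z norm', np.float64(0.03))
```

```bash
python3 -m creep '[-0.021,0.024,0,0,0,0,1, -0.021,0.024,0.08,0,0,0,1, -0.021,0.024,0.15,0,0,0,1, -0.021,0.024,0.2,0,0,0,1, -0.021,0.024,0.23,0,0,0,1, -0.021,0.024,0.255,0,0,0,1, -0.021,0.024,0.255,0,0,0,1, -0.021,0.024,0.255,0,0,0,1]'
python3 -m creep '[0,0,0,0,0,0,0.7, 0,0,0,0,0,0,0.5, 0,0,0,0,0,0,0.5, 0,0,0,0,0,0,0.5, 0,0,0,0,0,0,0.5, 0,0,0,0,0,0,0.5, 0,0,0,0,0,0,0.5, 0,0,0,0,0,0,0.5]' 10
python3 -c "
from h import *;togo([.4728,-.3537,.1485])"
```

```text
t: 11.2
ee_pos: [0.4725, -0.3541, 0.1487]
tcp_rot: [[-0.189, 0.982, -0.001], [0.982, 0.189, 0.001], [0.001, -0.0, -1.0]]
force: [0.1, -0.8, 0.7]
opening: 0.0911
t: 11.87
ee_pos: [0.4723, -0.3551, 0.1488]
tcp_rot: [[-0.188, 0.982, 0.0], [0.982, 0.188, -0.0], [-0.0, 0.0, -1.0]]
force: [-0.7, 0.1, 4.2]
opening: 0.0542
t 11.87 pos [ 0.4723 -0.3551  0.1488] yaw 100.82 tilt [-0.  0. -1.] q [-0.75  0.52  1.51  0.    1.12 -0.93] F [-0.7  0.1  4.2] Tz 0.02 open 0.0542
shift norm [0.0026 0.0015 0.0007] dist 0.0015
```

```bash
python3 -m creep '[0,0,0,0,0,0,0.3, 0,0,0,0,0,0,0.3, 0,0,0,0,0,0,0.3, 0,0,0.003,0,0,0,0.3, 0,0,0.006,0,0,0,0.3, 0,0,0.009,0,0,0,0.3, 0,0,0.012,0,0,0,0.3, 0,0,0.012,0,0,0,0.3]' 50
python3 -c "
from h import *;togo([.4723,-.3551,.1485-.0065])"
```

```text
t: 12.53
ee_pos: [0.4724, -0.3552, 0.1431]
tcp_rot: [[-0.188, 0.982, 0.001], [0.982, 0.188, -0.0], [-0.001, 0.0, -1.0]]
force: [-1.6, 2.8, 14.0]
opening: 0.0539
t 12.53 pos [ 0.4724 -0.3552  0.1431] yaw 100.82 tilt [-0.001  0.    -1.   ] q [-0.75  0.52  1.52  0.    1.1  -0.93] F [-1.6  2.8 14. ] Tz -0.06 open 0.0539
shift norm [ 0.0002 -0.0001  0.0022] dist 0.0011
```

```bash
python3 -m creep '[0,0,0.0025,0,0,0,0.3, 0,0,0.0025,0,0,0,0.3, 0,0,0.0025,0,0,-0.2,0.3, 0,0,0.0025,0,0,-0.4,0.3, 0,0,0.0025,0,0,-0.6,0.3, 0,0,0.0025,0,0,-0.8,0.3, 0,0,0.0025,0,0,-1,0.3, 0,0,0.0025,0,0,-1,0.3]' 55
python3 -c "
from h import *;togo([.4723,-.3551,.1485-.0065],166)"
```

```text
t: 13.2
ee_pos: [0.473, -0.3557, 0.1425]
tcp_rot: [[-0.659, 0.752, 0.002], [0.752, 0.659, -0.002], [-0.003, 0.0, -1.0]]
force: [0.2, 0.4, 15.7]
opening: 0.0538
t 13.2 pos [ 0.473  -0.3557  0.1425] yaw 131.25 tilt [-0.003  0.    -1.   ] q [-0.75  0.52  1.52  0.    1.1  -1.47] F [ 0.2  0.4 15.7] Tz 0.08 open 0.0538
shift norm [ 0.0019 -0.0003  0.0009] dist 0.0011 ('turn z norm', np.float64(-1.158))
```

```bash
python3 -m creep '[0,0,0,0,0,-0.2,0.3, 0,0,0,0,0,-0.4,0.3, 0,0,0,0,0,-0.6,0.3, 0,0,0,0,0,-0.8,0.3, 0,0,0,0,0,-1,0.3, 0,0,0,0,0,-1,0.3, 0,0,0,0,0,-1,0.3, 0,0,0,0,0,-1,0.3]'
python3 -m creep '[0,0,0,0,0,-0.08,0.3, 0,0,0,0,0,-0.16,0.3, 0,0,0,0,0,-0.18,0.3, 0,0,0,0,0,-0.18,0.3, 0,0,0,0,0,-0.18,0.3, 0,0,0,0,0,-0.18,0.3, 0,0,0,0,0,-0.18,0.3, 0,0,0,0,0,-0.18,0.3]'
python3 -c "
from h import *;togo([.4723,-.3551,.1485-.0065],166)"
```

```text
t: 13.87
ee_pos: [0.4731, -0.3558, 0.1425]
tcp_rot: [[-0.945, 0.328, 0.002], [0.328, 0.945, -0.002], [-0.003, -0.001, -1.0]]
force: [0.5, 0.1, 15.2]
opening: 0.0534
t: 14.53
ee_pos: [0.4731, -0.3557, 0.1425]
tcp_rot: [[-0.971, 0.238, 0.002], [0.238, 0.971, -0.002], [-0.002, -0.001, -1.0]]
force: [1.0, 0.7, 14.8]
opening: 0.0533
t 14.53 pos [ 0.4731 -0.3557  0.1425] yaw 166.22 tilt [-0.002 -0.001 -1.   ] q [-0.75  0.52  1.52  0.    1.1  -2.08] F [ 1.   0.7 14.8] Tz -0.03 open 0.0533
shift norm [0.0018 0.0008 0.001 ] dist 0.0011 ('turn z norm', np.float64(0.007))
```

```bash
python3 -m creep '[0,0,-0.005,0,0,0,0.3, 0,0,-0.01,0,0,0,0.3, 0,0,-0.015,0,0,0,0.3, 0,0,-0.02,0,0,0,0.3, 0,0,-0.025,0,0,0,0.3, 0,0,-0.03,0,0,0,0.3, 0,0,-0.03,0,0,0,0.3, 0,0,-0.03,0,0,0,0.3]'
python3 -c "
from h import *;togo([.473,-.3555,.2185],166)"
```

```text
t: 15.2
ee_pos: [0.4723, -0.355, 0.1564]
tcp_rot: [[-0.971, 0.238, 0.0], [0.238, 0.971, 0.0], [-0.0, 0.0, -1.0]]
force: [0.9, 1.1, 0.1]
opening: 0.054
t 15.2 pos [ 0.4723 -0.355   0.1564] yaw 166.22 tilt [-0.  0. -1.] q [-0.75  0.51  1.5   0.    1.13 -2.08] F [0.9 1.1 0.1] Tz -0.03 open 0.054
shift norm [-0.0017 -0.0006 -0.1242] dist 0.0621 ('turn z norm', np.float64(0.007))
```

No pull remains (about 0 N), so the lugs are clear. I'll lift to about 43 mm above the rim.

```bash
python3 -m creep '[0,0,-0.015,0,0,0,0.3, 0,0,-0.03,0,0,0,0.3, 0,0,-0.045,0,0,0,0.3, 0,0,-0.06,0,0,0,0.3, 0,0,-0.08,0,0,0,0.3, 0,0,-0.1,0,0,0,0.3, 0,0,-0.11,0,0,0,0.3, 0,0,-0.11,0,0,0,0.3]'
python3 -m creep '[0,0,0,0,0,0,0.3, 0,0,0,0,0,0,0.3, 0,0,0,0,0,0,0.3, 0,0,0,0,0,0,0.3, 0,0,0,0,0,0,0.3, 0,0,0,0,0,0,0.3, 0,0,0,0,0,0,0.3, 0,0,0,0,0,0,0.3]'
python3 -c "
from h import *;togo([.473,-.3555,.2185],166)
a=bot.camera('side')[90:250,240:420,::-1];b=bot.camera('wrist')[:,:,::-1]
o=np.zeros((420,800,3),np.uint8);o[:356,:400]=cv2.resize(a,(400,356));o[:300,400:]=cv2.resize(b,(400,300));cv2.imwrite('pics/end.png',o)
"
```

```text
t: 15.87
ee_pos: [0.4728, -0.3555, 0.213]
tcp_rot: [[-0.971, 0.238, 0.002], [0.238, 0.971, -0.002], [-0.002, -0.001, -1.0]]
force: [0.2, 0.3, -0.2]
opening: 0.0537
t: 16.53
ee_pos: [0.4722, -0.355, 0.2113]
tcp_rot: [[-0.971, 0.238, -0.0], [0.238, 0.971, 0.0], [0.0, 0.0, -1.0]]
force: [0.3, 0.4, -0.4]
opening: 0.0537
t 16.53 pos [ 0.4722 -0.355   0.2113] yaw 166.22 tilt [ 0.  0. -1.] q [-0.75  0.45  1.44  0.    1.26 -2.08] F [ 0.3  0.4 -0.4] Tz -0.06 open 0.0537
shift norm [-0.0018 -0.0005 -0.0144] dist 0.0073 ('turn z norm', np.float64(0.007))
```

View pics/end.png

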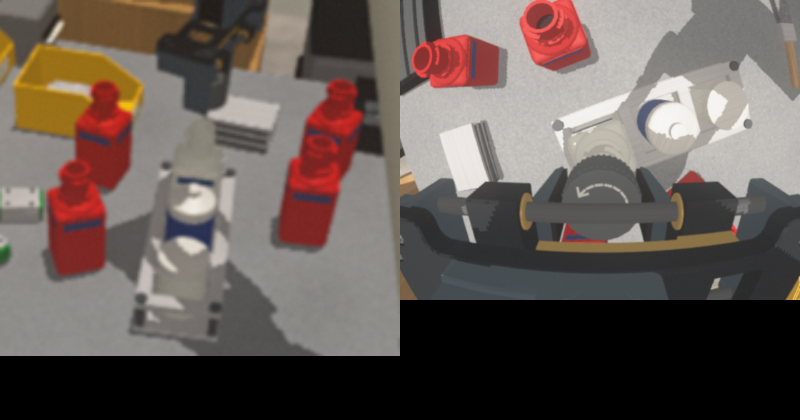

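The left half (side view) shows the bottle standing in the rack with its neck open and the gripper above it. The right half (wrist view) shows the cap held level between the pads. The other things have not moved.

```bash
python3 -c "
from cell import bot;print(bot.job_done())"
```

```text
the job is handed in; nothing more can be done
None
```

The heater knob is at its off stop and the degreaser cap is off, held level above the open neck. I handed the job in at about 16.5 s of the 72 s; it gives no verdict.

- **Knob:** I turned it about 127° anticlockwise in one grasp. The stop showed as a jump in the wrist moment to about -1 N m, and a wrist picture showed the pointer on the off tick.
- **Cap:** I gripped it and pressed it down about 6 mm with 15 to 16 N. Then I twisted it 65° anticlockwise while it was down and lifted it off, with the pull falling to about 0 N.
- **Last checks:** The opening is 53.7 mm, so the cap is in the jaws. By arm pose its lower edge is about 43 mm above the rim (if it did not slip in the jaws). The gripper stands within about 1 mm of where it held the cap, and the tool is vertical.
- **Last pictures:** They show the bottle upright in its window with an open neck, and nothing else visibly moved. I judged the neighbours by eye and did not measure them.
- **Disagreements:** My knob position was about 2 mm off in y, which gave up to about 10 N of sideways force until I corrected it. The first cap fit used a pose read after the picture; a repeat from a standstill moved it about 3 mm in y.

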